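# Sweep the casting offcuts into the scrap tray

### The arm

A 6-joint arm with a two-finger parallel gripper is mounted at the origin on the work surface. World frame = base frame: x ahead of the robot, y to its left, z up, the work surface at z = 0. Lengths are in m, angles in degrees, forces in N, time in s.
With the tool pointing down it reaches from about 0.25 to 0.725 m from the base axis. Payload 9.7 kg.
Tool frame: the origin (TCP) lies on the centre line of the jaws, within the pads' length; the fingertips stand tip_extent ahead of it and the grasp point (between the pads) lies 3 mm ahead of it (tip_extent is the distance from the TCP to the fingertips, in m); z points along the fingers, y is the line along which they close (so a half turn about z gives the same grasp; the last joint's range is limited). The gripper opens to 85 mm and grips with 20 to 120 N. Pads are 22 mm wide; open, the fingers measure 114 mm over their backs; the gripper's body (76 mm by 85 mm) begins 54 mm behind the grasp point. The pads swing forward as they close: fully open they stand 13 mm farther back than shut.
Start: joints at [63.369, 4.979, 10.078, 95.1, 0, 90], TCP at [0.247, 0.492, 0.253] pointing down, gripper open.
Joint ranges: [-179.16, 179.16], [-48.56, 103.87], [-65.8, 70.77], [-126.05, 130.52], [-82.76, 87.17], [-180, 180]. Speed limits (degrees/s): [127.2, 127.2, 147.25, 180, 180, 180].

### API

Orientations are given as [roll, pitch, yaw] about the fixed x, y, z axes, in that order (R = Rz(yaw) Ry(pitch) Rx(roll)).
In Python, from workcell import * gives the robot as it stands.
- The arm moves only by the tool servo_tool, never from a script. Its argument "rows" is a list of rows, each an object with "offset": the shift along the tool's x, y, z as a fraction of full scale, a list of three; "yaw": the turn about the tool's z as a fraction of full scale; "claw": the closure, from 0 (fully open) to 1 (shut). A call has 1 to 12 rows; each row is the pose to reach, as a shift and turn from the pose commanded when the call began, along the tool's axes at that moment, turning the shorter way round; what a row does not reach only later rows make up. Full scale, the value 1, is 0.1 m for a shift and pi rad for a turn. A row lasts 1/8 s, in which the tool goes at most 62.5 mm and 10.7 degrees, less where a joint would pass 70% of its speed; a pose out of reach is approached as far as the arm can. A call with a number of a shift or a turn outside -1 to 1 is refused whole. A call with a gripper value outside its range is refused whole. The fingers move at their own pace and stop on an object; "squeeze" is the grip in N (left out, the last holds). Time passes only in rows, so rows that repeat a pose let the fingers close. It gives the time, the measured TCP pose, the force, the opening and the grip force at its end, in the units of the state.
- get_obs(): the state, without advancing time (a new reading comes with each control period).
- camera(name): name is "side" or "top"; returns (picture, depth): 384x512x3 uint8, red, green, blue; 384x512 float32, m along the optical axis (not along the pixel's ray), 0 where there is no reading.
- camera_info(name): a dict with "fx", "fy", "cx", "cy" (pixels), "cam_to_world" (4x4, takes a point from camera to world coordinates). Camera axes: x right, y up, looking along -z (the intrinsics and any distortion apply to the point x, -y, -z); pixel columns grow to the right and rows downward; lengths in m; the calibration is good to about 2 mm. A picture is of the moment at which its call begins. camera_info takes no time and is no camera call.
- job_done(): hands the job in; it is judged then, once.
The state is a dict: "time": time; "q": joint angles; "qd": joint speeds; "joint_efforts": joint torques, N m; "ee_pos": TCP position; "tcp_rot": TCP orientation; "wrist_force": force on the tool from outside, world axes, zero at the start; "torque": the same for the moment, N m; "opening": finger opening in m; "grasp_force": force on a finger pad.
Only numpy, scipy, OpenCV 4.12 (cv2) and the standard library are available. Lean on these libraries where they do the work, as an engineer would, in place of code of your own. Each camera call takes 0.05 s, during which the arm holds its last target. There are 200 camera calls.

### The job

Clear the wooden trimming board: with the fingertips, sweep the four metal casting offcuts (two round buttons and two pronged runner bars) along the board and over its edge into the low steel scrap tray beside it. Push them only, never pick one up, and leave the two crowned dies standing where they are and everything else on the bench undisturbed.

Things in the scene. Friction and masses are not known exactly. Their poses are not given: they have to be found in the camera images.
- board: Rectangular wooden trimming board lying flat on the bench, fixed: 240 mm (its x) by 300 mm (its y), its top 26 mm above the bench. Along its two long (300 mm) edges runs an aluminium strip 5 mm wide that stands 6 mm above the board's top, leaving 230 mm clear between them; its two short edges are plain and open. Origin: centre of its underside; x and y along its sides, z up.
- scrap_tray: Low open steel tray, fixed, empty, set against one of the board's two short (240 mm) edges (+y or -y), 1 mm off it: 260 mm (its x, along that edge, centred on it) by 110 mm (its y), 24 mm high, walls and floor 3 mm. Its rim is 2 mm lower than the board's top, so things pushed off the edge drop in. Origin: centre of its underside; axes parallel to the board's.
- case_pan: Deeper grey plastic case pan with two stone jaw models in it, fixed, against the other short edge of the board with a 1 mm gap: 260 by 110 mm, 52 mm high (26 mm above the board's top). Not for scrap. Origin: centre of its underside; axes parallel to the board's.
- button_a: Round casting button, a cast metal offcut, plain grey alloy, lying on the board at the start. Loose, 20-60 g. A flat tapered disc 30 mm across and 11 mm high with a 7 mm round stub standing on its middle (17 mm high in all). Origin: centre of its underside; z up.
- button_b: Round casting button, a cast metal offcut, plain grey alloy, lying on the board at the start. Loose, 20-60 g. A flat tapered disc 30 mm across and 11 mm high with a 7 mm round stub standing on its middle (17 mm high in all). Origin: centre of its underside; z up.
- runner_a: Runner bar offcut, a cast metal offcut, plain grey alloy, lying on the board at the start. Loose, 20-60 g. A flat three-pronged comb (E shape, prongs 4 mm apart) of 8 mm round bar, 34 mm long (its x) by 23 mm (its y) and 8 mm high. Origin: middle of its outline, on its underside; z up.
- runner_b: Runner bar offcut, a cast metal offcut, plain grey alloy, lying on the board at the start. Loose, 20-60 g. A flat three-pronged comb (E shape, prongs 4 mm apart) of 8 mm round bar, 34 mm long (its x) by 23 mm (its y) and 8 mm high. Origin: middle of its outline, on its underside; z up.
- die_molar: Stone die with a white crown on it, a small round stand-up piece 28 mm across its foot and 36 mm high, standing loose on the board among the offcuts; about 30 g, easily knocked. Not to be moved. Origin: centre of its underside.
- die_incisor: Stone die with a white crown on it, a small round stand-up piece 24 mm across its foot and 36 mm high, standing loose on the board among the offcuts; about 30 g, easily knocked. Not to be moved. Origin: centre of its underside.
- wax_jar: Small glass wax jar with white lid, 56 mm across, 50 mm high, loose, standing beyond the board. Leave alone. Origin: centre of its underside.
- bur_block: Round aluminium bur block set with burs, 60 mm across, 46 mm high, loose, standing beyond the board. Leave alone. Origin: centre of its underside.
- wax_knife: Slim wax knife 172 mm long, wooden handle and narrow blade, lying loose on the bench to the robot's right of the work. Leave alone. Origin: middle of its underside.
- brush: Small brush 160 mm long, lying loose on the bench to the robot's left of the work. Leave alone. Origin: middle of its underside.
- mouse: Black computer mouse 105 by 62 mm, 27 mm high, loose, on the robot's right. Leave alone. Origin: centre of its underside.

How it is judged:
By the outcome, as a careful person would: the job done as asked, in the order asked, and still so for the second after the job is handed in, with the robot touching nothing.
It also fails if it takes over 72 s, if anything falls off the work surface, if the arm or the gripper's body presses on something with over 40 N, if the wrist force passes 120 N, or if a joint passes its speed limit or range.

## Working session

There is one attempt and no reset: what is moved stays moved. The work goes in short steps, Python scripts to look and compute and a tool call to move; the robot and the scene stay as the last step left them, time stands still between calls to the robot, and variables do not carry over. Pictures are saved under pics/ and viewed, at most 10 in all, crops included, and the job is handed in when it is done.

Besides the shell and the picture viewer there is one more tool, called after "Call:" by a JSON object that holds its "op" and its "data", one argument or row to a line. servo_tool: Moves the arm, as the interface text tells. Its arguments: {"type":"object","properties":{"rows":{"type":"array"},"squeeze":{"type":"number"}},"required":["rows"]}

```bash
mkdir -p pics; ls; python3 - <<'E'
from workcell import *
import cv2,numpy as np
o=get_obs();print(o)
for n in("top","side"):
    p,d=camera(n);np.savez(f"{n}0.npz",p=p,d=d);cv2.imwrite(f"pics/{n}0.png",cv2.resize(p[:,:,::-1],(768,576)))
    print(n,camera_info(n))
try: print(tip_extent)
except Exception as e: print(e)
E
```

```text
pics
{'time': 0.0, 'q': array([ 6.33689730e+01,  5.01012306e+00,  1.00342441e+01,  9.50980513e+01,
       -1.70606638e-03,  9.00005168e+01]), 'qd': array([-0.09803898,  0.04382944, -0.05320337,  0.04943964, -0.0398022 ,
       -0.01449661]), 'joint_efforts': array([ 5.97787239e-04, -5.20389354e+01,  4.64800036e+01,  1.60899136e-02,
        2.02018178e-06,  2.72851889e-05]), 'ee_pos': array([0.24645462, 0.49147606, 0.25259053]), 'tcp_rot': array([-1.79926070e+02,  1.70673183e-03,  1.53368458e+02]), 'wrist_force': array([-0.0254745 , -0.43984628,  0.34878332]), 'torque': array([-0.03378062,  0.01302976,  0.04046364]), 'grasp_force': 0.0, 'opening': 0.08519553529926277}
top {'fx': 382.4641409868247, 'fy': 382.4641409868247, 'cx': 253.35637860271623, 'cy': 186.45308748969705, 'cam_to_world': array([[-0.01904042,  0.97312662, -0.22948213,  0.32809392],
       [-0.99980841, -0.01748997,  0.00878857, -0.03120156],
       [ 0.00453876,  0.2296055 ,  0.97327319,  1.10252383],
       [ 0.        ,  0.        ,  0.        ,  1.        ]])}
side {'fx': 361.3689733945235, 'fy': 361.3689733945235, 'cx': 251.47929106256893, 'cy': 187.16590212081462, 'cam_to_world': array([[ 0.87773647,  0.32633386, -0.35083457,  0.1623288 ],
       [-0.47888437,  0.6215701 , -0.61993579, -0.74808113],
       [ 0.01576223,  0.71214944,  0.70185093,  0.83332562],
       [ 0.        ,  0.        ,  0.        ,  1.        ]])}
0.022
```

View pics/top0.png

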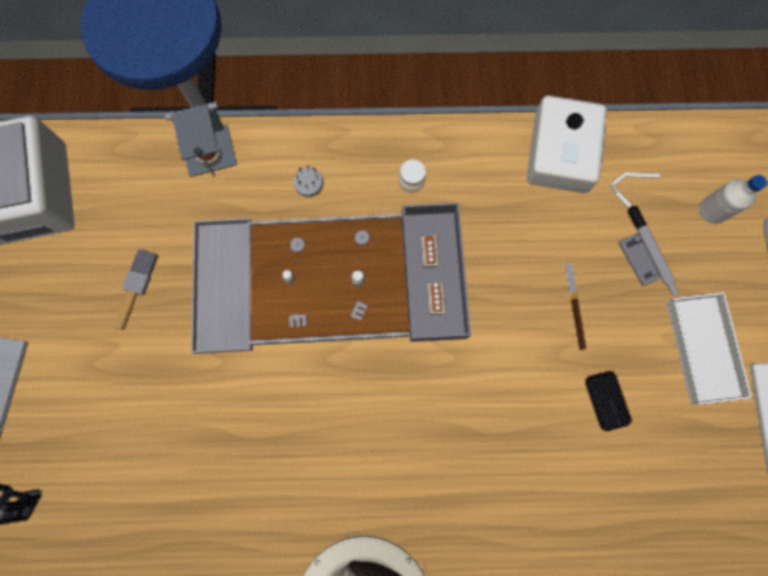

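View pics/side0.png

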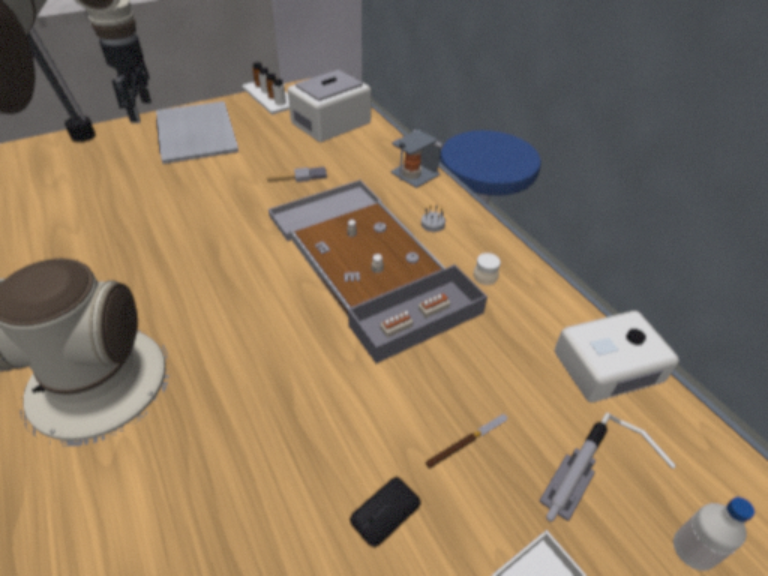

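The top view (768-px scale, up = +x, left = +y) shows the tray on the board's +y side and the pan on its −y side. The buttons are at (297,244) and (362,238), the runners at (297,321) and (359,311), and the dies at (288,276) and (357,276). The side view shows the same layout: dies at about (352,227) and (377,262), offcuts at (379,227), (412,257), (322,247) and (352,277).

```bash
cat > h.py <<'E'
from workcell import *
import cv2,numpy as np
def ray(n,u,v):
    c=camera_info(n);M=c["cam_to_world"]
    d=M[:3,:3]@np.array([(u-c["cx"])/c["fx"],-(v-c["cy"])/c["fy"],-1]);return M[:3,3],d
def plane(n,u,v,z):
    o,d=ray(n,u,v);return o+d*(z-o[2])/d[2]
def tri(a,b):
    (o1,d1),(o2,d2)=ray("top",*a),ray("side",*b)
    t=np.linalg.lstsq(np.c_[d1,-d2],o2-o1,rcond=None)[0];p,q=o1+d1*t[0],o2+d2*t[1]
    return (p+q)/2,np.linalg.norm(p-q)
def blobs(n,p):
    h=cv2.cvtColor(p,cv2.COLOR_RGB2HSV);hue,s,v=cv2.split(h)
    brown=((s>110)&(v<150)&(hue<20)).astype(np.uint8)
    k,l,st,ce=cv2.connectedComponentsWithStats(cv2.morphologyEx(brown,cv2.MORPH_CLOSE,np.ones((3,3))))
    box={"top":(150,130,290,240),"side":(180,125,310,215)}[n]
    roi=np.zeros_like(brown);roi[box[1]:box[3],box[0]:box[2]]=1
    i=np.argmax([((l==j)&(roi>0)).sum() if j else 0 for j in range(k)])
    hull=cv2.convexHull(np.argwhere(l==i)[:,::-1].astype(np.int32))
    m=np.zeros_like(brown);cv2.fillConvexPoly(m,hull,1)
    rect=cv2.approxPolyDP(hull,6,True)[:,0]
    m=cv2.erode(m,np.ones((3,3)))&(s<120)
    k,l,st,ce=cv2.connectedComponentsWithStats(m.astype(np.uint8))
    return rect,[(ce[j],st[j]) for j in range(1,k) if st[j,4]>=8]
E
python3 - <<'E'
from h import *
np.set_printoptions(precision=4,suppress=True)
for n in("top","side"):
    p=np.load(n+"0.npz")["p"];r,b=blobs(n,p)
    print(n,"corners",[(tuple(x),plane(n,*x,.026)[:2]) for x in r])
    for c,s in b: print(c,s,plane(n,*c,.032)[:2])
E
```

```text
top corners [((np.int32(272), np.int32(220)), array([ 0.4833, -0.0919])), ((np.int32(168), np.int32(225)), array([0.4745, 0.202 ])), ((np.int32(167), np.int32(151)), array([0.6941, 0.212 ])), ((np.int32(266), np.int32(145)), array([ 0.7076, -0.0809]))]
[241.     157.8947] [236 153  11  11  95] [ 0.667  -0.0063]
[197.8261 162.5761] [193 158  11  10  92] [0.655  0.1197]
[191.8219 184.0685] [188 179   9  11  73] [0.5907 0.1361]
[238.1868 185.1099] [234 180  10  11  91] [0.5853 0.0027]
[238.781  206.6095] [233 200  13  14 105] [0.5224 0.0016]
[198.1284 213.1651] [192 209  13  10 109] [0.5057 0.1167]
side corners [((np.int32(292), np.int32(179)), array([ 0.7013, -0.0632])), ((np.int32(234), np.int32(203)), array([ 0.4859, -0.0705])), ((np.int32(198), np.int32(154)), array([0.4794, 0.197 ])), ((np.int32(251), np.int32(136)), array([0.6941, 0.2037]))]
[234.0741 151.2222] [231 145   7  13  81] [0.5949 0.1459]
[252.8361 151.0984] [248 148  10   8  61] [0.6536 0.1161]
[214.4783 164.4348] [210 160  10  10  69] [0.5048 0.1133]
[274.4203 171.2464] [270 167  10   9  69] [ 0.6662 -0.0097]
[251.2547 175.0094] [247 168   9  14 106] [0.5894 0.0098]
[234.25   183.9211] [229 181  12   7  76] [ 0.5213 -0.0018]
```

```bash
cat >> h.py <<'E'
from scipy.spatial.transform import Rotation as R
def off(target,yaw=None):
    o=get_obs();r=R.from_euler("xyz",o["tcp_rot"],degrees=True)
    a=None
    if yaw is not None: a=(R.from_euler("xyz",[180,0,yaw],degrees=True).as_matrix()); a=np.degrees(R.from_matrix(r.as_matrix().T@a).as_rotvec())[2]/180
    return r.as_matrix().T@(np.array(target)-o["ee_pos"])/.1,a
E
python3 - <<'E'
from h import *
np.set_printoptions(precision=4,suppress=True)
T=[(241,157.9),(197.8,162.6),(191.8,184.1),(238.2,185.1),(238.8,206.6),(198.1,213.2)]
S=[(274.4,171.2),(252.8,151.1),(234.1,151.2),(251.3,175),(234.25,183.9),(214.5,164.4)]
for n,a,b in zip("bR bL dieL dieR rR rL".split(),T,S): print(n,*tri(a,b))
for t in [(.654,.078,.12)]: print(off(t,92.3))
E
```

```text
bR [ 0.6682 -0.0063  0.0286] 0.0002603703736301069
bL [0.656  0.1204 0.0281] 0.0001587119647217948
dieL [0.5887 0.1343 0.0425] 0.0012513780118876597
dieR [0.5842 0.0021 0.0401] 0.0018221393702033905
rR [0.5231 0.0017 0.0283] 9.32364800336324e-05
rL [0.5063 0.1173 0.0285] 0.00021733229715034406
(array([-5.4968, -1.868 ,  1.3286]), np.float64(0.33927975931395216))
```

Call:
{"op": "servo_tool", "data": {
  "rows": [
    {"offset": [-0.5,-0.17,0],"yaw": 0.1,"claw": 0.86},
    {"offset": [-1,-0.34,0],"yaw": 0.2,"claw": 0.86},
    {"offset": [-1,-0.34,0],"yaw": 0.34,"claw": 0.86},
    {"offset": [-1,-0.34,0],"yaw": 0.34,"claw": 0.86},
    {"offset": [-1,-0.34,0],"yaw": 0.34,"claw": 0.86},
    {"offset": [-1,-0.34,0],"yaw": 0.34,"claw": 0.86},
    {"offset": [-1,-0.34,0],"yaw": 0.34,"claw": 0.86}
  ]
}}

```text
time: 0.98
ee_pos: [0.3206, 0.4163, 0.253]
tcp_rot: [-180.0, 0.0, 92.2]
wrist_force: [-0.6, 0.6, 0.1]
opening: 0.0122
grasp_force: 0.0
```

Opening is 12 mm and the yaw is aligned. Next I move over to a point behind the left button.

Call:
{"op": "servo_tool", "data": {
  "rows": [
    {"offset": [-0.44,0.4,0.1],"yaw": 0,"claw": 0.86},
    {"offset": [-0.88,0.8,0.2],"yaw": 0,"claw": 0.86},
    {"offset": [-0.88,0.8,0.2],"yaw": 0,"claw": 0.86}
  ]
}}

```text
time: 1.35
ee_pos: [0.4057, 0.3289, 0.2322]
tcp_rot: [-179.9, 0.1, 92.1]
wrist_force: [-0.6, 0.3, -0.4]
opening: 0.0119
grasp_force: 0.0
```

Call:
{"op": "servo_tool", "data": {
  "rows": [
    {"offset": [-0.44,0.4,0.1],"yaw": 0,"claw": 0.86},
    {"offset": [-0.88,0.8,0.2],"yaw": 0,"claw": 0.86},
    {"offset": [-0.88,0.8,0.2],"yaw": 0,"claw": 0.86}
  ]
}}

```text
time: 1.72
ee_pos: [0.4885, 0.2446, 0.2121]
tcp_rot: [-179.9, 0.1, 92.1]
wrist_force: [-0.4, 0.4, 0.7]
opening: 0.012
grasp_force: 0.0
```

Call:
{"op": "servo_tool", "data": {
  "rows": [
    {"offset": [-0.44,0.4,0.2],"yaw": 0,"claw": 0.86},
    {"offset": [-0.88,0.8,0.4],"yaw": 0,"claw": 0.86},
    {"offset": [-0.88,0.8,0.4],"yaw": 0,"claw": 0.86}
  ]
}}

```text
time: 2.1
ee_pos: [0.5711, 0.1604, 0.1711]
tcp_rot: [-179.8, 0.0, 92.1]
wrist_force: [-0.1, 0.2, -0.2]
opening: 0.0118
grasp_force: 0.0
```

Call:
{"op": "servo_tool", "data": {
  "rows": [
    {"offset": [-0.44,0.4,0.25],"yaw": 0,"claw": 0.86},
    {"offset": [-0.88,0.8,0.5],"yaw": 0,"claw": 0.86},
    {"offset": [-0.88,0.8,0.5],"yaw": 0,"claw": 0.86},
    {"offset": [-0.88,0.8,0.5],"yaw": 0,"claw": 0.86}
  ]
}}

```text
time: 2.6
ee_pos: [0.6533, 0.0784, 0.1238]
tcp_rot: [-180.0, -0.0, 92.3]
wrist_force: [-0.6, 0.2, 0.7]
opening: 0.0116
grasp_force: 0.0
```

Call:
{"op": "servo_tool", "data": {
  "rows": [
    {"offset": [0,0.04,0.3],"yaw": 0,"claw": 0.86},
    {"offset": [0,0.04,0.5],"yaw": 0,"claw": 0.86},
    {"offset": [0,0.04,0.65],"yaw": 0,"claw": 0.86},
    {"offset": [0,0.04,0.7],"yaw": 0,"claw": 0.86},
    {"offset": [0,0.04,0.73],"yaw": 0,"claw": 0.86},
    {"offset": [0,0.04,0.73],"yaw": 0,"claw": 0.86}
  ]
}}

```text
time: 3.35
ee_pos: [0.658, 0.0769, 0.0508]
tcp_rot: [180.0, -0.0, 92.2]
wrist_force: [0.2, -0.3, -0.5]
opening: 0.0119
grasp_force: 0.0
```

```bash
python3 - <<'E'
from h import *
im=[]
for n,b in(("top",(150,120,290,240)),("side",(180,110,320,230))):
    p,_=camera(n);im.append(cv2.resize(p[b[1]:b[3],b[0]:b[2],::-1],(400,343),interpolation=cv2.INTER_CUBIC))
cv2.imwrite("pics/c1.png",np.hstack(im))
E
```

```text
(no output)
```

View pics/c1.png

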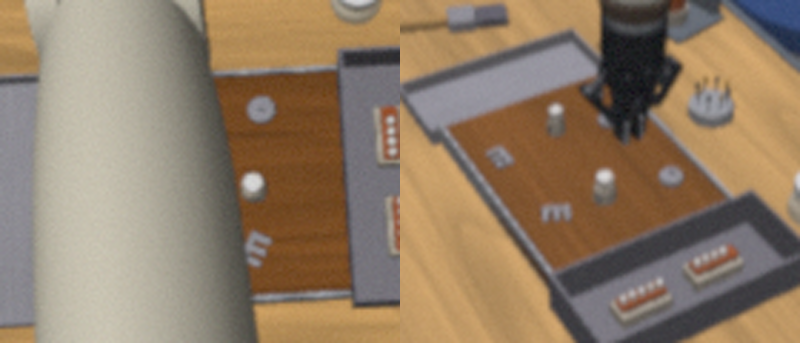

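The crop shows the fingers down just behind the left button, which is half hidden at (605,120) in the right half, and the dies are well clear. Now the push.

Call:
{"op": "servo_tool", "data": {
  "rows": [
    {"offset": [0.06,0,0.01],"yaw": 0,"claw": 0.86},
    {"offset": [0.12,0,0.01],"yaw": 0,"claw": 0.86},
    {"offset": [0.18,0,0.01],"yaw": 0,"claw": 0.86},
    {"offset": [0.26,0,0.01],"yaw": 0,"claw": 0.86},
    {"offset": [0.34,0,0.01],"yaw": 0,"claw": 0.86},
    {"offset": [0.42,0,0.01],"yaw": 0,"claw": 0.86},
    {"offset": [0.5,0,0.01],"yaw": 0,"claw": 0.86},
    {"offset": [0.58,0,0.01],"yaw": 0,"claw": 0.86},
    {"offset": [0.66,0,0.01],"yaw": 0,"claw": 0.86},
    {"offset": [0.74,0,0.01],"yaw": 0,"claw": 0.86},
    {"offset": [0.82,0,0.01],"yaw": 0,"claw": 0.86},
    {"offset": [0.9,0,0.01],"yaw": 0,"claw": 0.86}
  ]
}}

```text
time: 4.95
ee_pos: [0.6543, 0.1674, 0.0493]
tcp_rot: [-180.0, -0.0, 92.2]
wrist_force: [-0.0, -0.3, 0.7]
opening: 0.0122
grasp_force: 0.1
```

Call:
{"op": "servo_tool", "data": {
  "rows": [
    {"offset": [0.08,0,0],"yaw": 0,"claw": 0.86},
    {"offset": [0.16,0,0],"yaw": 0,"claw": 0.86},
    {"offset": [0.24,0,0],"yaw": 0,"claw": 0.86},
    {"offset": [0.32,0,0],"yaw": 0,"claw": 0.86},
    {"offset": [0.4,0,0],"yaw": 0,"claw": 0.86},
    {"offset": [0.48,0,0],"yaw": 0,"claw": 0.86},
    {"offset": [0.48,0,0],"yaw": 0,"claw": 0.86}
  ]
}}

```text
time: 5.82
ee_pos: [0.6524, 0.2155, 0.0492]
tcp_rot: [-180.0, -0.0, 92.2]
wrist_force: [0.5, -0.2, -0.1]
opening: 0.0117
grasp_force: 0.0
```

```bash
cat >> h.py <<'E'
def snap(f):
    im=[]
    for n,b in(("top",(110,120,290,240)),("side",(170,100,330,240))):
        p,_=camera(n);im.append(cv2.resize(p[b[1]:b[3],b[0]:b[2],::-1],(400,340),interpolation=cv2.INTER_CUBIC))
    cv2.imwrite(f,np.hstack(im))
E
python3 -c "
from h import *
snap('pics/c2.png')"
```

```text
(no output)
```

View pics/c2.png

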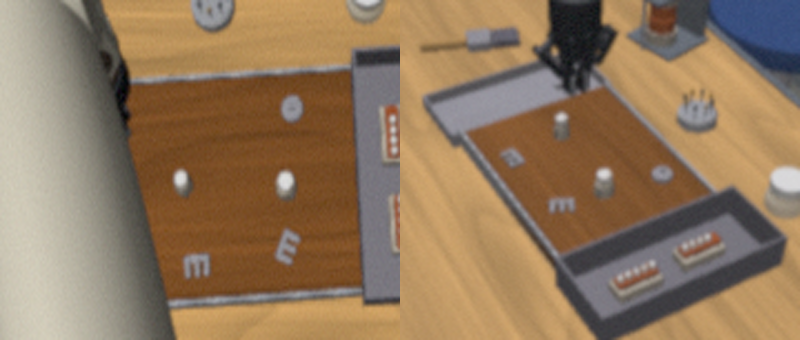

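Button A has left the board; the other five pieces on it are unmoved. Next I lift and go behind the right button.

Call:
{"op": "servo_tool", "data": {
  "rows": [
    {"offset": [0,0,-0.3],"yaw": 0,"claw": 0.86},
    {"offset": [0,0,-0.5],"yaw": 0,"claw": 0.86},
    {"offset": [-0.4,0.03,-0.5],"yaw": 0,"claw": 0.86},
    {"offset": [-0.9,0.06,-0.5],"yaw": 0,"claw": 0.86}
  ]
}}

```text
time: 6.42
ee_pos: [0.6623, 0.1248, 0.1001]
tcp_rot: [179.9, -0.0, 92.3]
wrist_force: [0.4, 0.8, 0.6]
opening: 0.0118
grasp_force: 0.0
```

Call:
{"op": "servo_tool", "data": {
  "rows": [
    {"offset": [-0.45,0,0],"yaw": 0,"claw": 0.86},
    {"offset": [-0.9,0,0],"yaw": 0,"claw": 0.86}
  ]
}}

```text
time: 6.68
ee_pos: [0.6655, 0.0335, 0.0998]
tcp_rot: [180.0, 0.0, 92.2]
wrist_force: [0.5, 0.2, 0.5]
opening: 0.0119
grasp_force: 0.0
```

Call:
{"op": "servo_tool", "data": {
  "rows": [
    {"offset": [-0.4,0,0],"yaw": 0,"claw": 0.86},
    {"offset": [-0.82,0,0],"yaw": 0,"claw": 0.86},
    {"offset": [-0.82,0,0],"yaw": 0,"claw": 0.86},
    {"offset": [-0.82,0,0],"yaw": 0,"claw": 0.86},
    {"offset": [-0.82,0,0.25],"yaw": 0,"claw": 0.86},
    {"offset": [-0.82,0,0.4],"yaw": 0,"claw": 0.86},
    {"offset": [-0.82,0,0.5],"yaw": 0,"claw": 0.86},
    {"offset": [-0.82,0,0.5],"yaw": 0,"claw": 0.86}
  ]
}}

```text
time: 7.68
ee_pos: [0.6686, -0.0462, 0.0494]
tcp_rot: [180.0, -0.0, 92.2]
wrist_force: [-0.0, -0.4, 1.0]
opening: 0.0115
grasp_force: 0.0
```

Call:
{"op": "servo_tool", "data": {
  "rows": [
    {"offset": [0.06,0,0],"yaw": 0,"claw": 0.86},
    {"offset": [0.12,0,0],"yaw": 0,"claw": 0.86},
    {"offset": [0.18,0,0],"yaw": 0,"claw": 0.86},
    {"offset": [0.26,0,0],"yaw": 0,"claw": 0.86},
    {"offset": [0.34,0,0],"yaw": 0,"claw": 0.86},
    {"offset": [0.42,0,0],"yaw": 0,"claw": 0.86},
    {"offset": [0.5,0,0],"yaw": 0,"claw": 0.86},
    {"offset": [0.58,0,0],"yaw": 0,"claw": 0.86},
    {"offset": [0.66,0,0],"yaw": 0,"claw": 0.86},
    {"offset": [0.74,0,0],"yaw": 0,"claw": 0.86},
    {"offset": [0.82,0,0],"yaw": 0,"claw": 0.86},
    {"offset": [0.9,0,0],"yaw": 0,"claw": 0.86}
  ]
}}

```text
time: 9.18
ee_pos: [0.665, 0.0437, 0.0493]
tcp_rot: [-180.0, 0.0, 92.2]
wrist_force: [-0.3, -0.7, 0.3]
opening: 0.0121
grasp_force: 0.2
```

```bash
python3 -c "
from h import *
snap('pics/c3.png')"
```

```text
(no output)
```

View pics/c3.png

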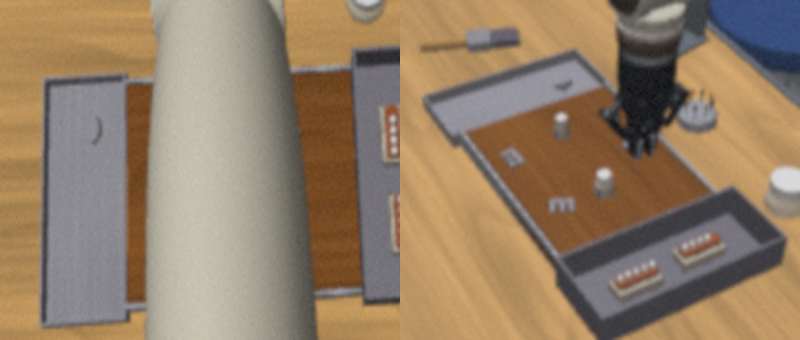

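Button A lies in the tray (arc at (97,130) in the left half). The second button is ahead of the fingers and moving with them, so I carry on.

Call:
{"op": "servo_tool", "data": {
  "rows": [
    {"offset": [0.08,0,0],"yaw": 0,"claw": 0.86},
    {"offset": [0.16,0,0],"yaw": 0,"claw": 0.86},
    {"offset": [0.24,0,0],"yaw": 0,"claw": 0.86},
    {"offset": [0.32,0,0],"yaw": 0,"claw": 0.86},
    {"offset": [0.4,0,0],"yaw": 0,"claw": 0.86},
    {"offset": [0.48,0,0],"yaw": 0,"claw": 0.86},
    {"offset": [0.56,0,0],"yaw": 0,"claw": 0.86},
    {"offset": [0.64,0,0],"yaw": 0,"claw": 0.86},
    {"offset": [0.72,0,0],"yaw": 0,"claw": 0.86},
    {"offset": [0.8,0,0],"yaw": 0,"claw": 0.86},
    {"offset": [0.88,0,0],"yaw": 0,"claw": 0.86},
    {"offset": [0.96,0,0],"yaw": 0,"claw": 0.86}
  ]
}}

```text
time: 10.78
ee_pos: [0.6614, 0.1397, 0.0493]
tcp_rot: [-180.0, -0.0, 92.2]
wrist_force: [-0.3, -1.1, -0.0]
opening: 0.0121
grasp_force: 0.1
```

Call:
{"op": "servo_tool", "data": {
  "rows": [
    {"offset": [0.08,0,0],"yaw": 0,"claw": 0.86},
    {"offset": [0.16,0,0],"yaw": 0,"claw": 0.86},
    {"offset": [0.24,0,0],"yaw": 0,"claw": 0.86},
    {"offset": [0.32,0,0],"yaw": 0,"claw": 0.86},
    {"offset": [0.4,0,0],"yaw": 0,"claw": 0.86},
    {"offset": [0.48,0,0],"yaw": 0,"claw": 0.86},
    {"offset": [0.56,0,0],"yaw": 0,"claw": 0.86},
    {"offset": [0.64,0,0],"yaw": 0,"claw": 0.86},
    {"offset": [0.72,0,0],"yaw": 0,"claw": 0.86},
    {"offset": [0.76,0,0],"yaw": 0,"claw": 0.86},
    {"offset": [0.76,0,0],"yaw": 0,"claw": 0.86}
  ]
}}

```text
time: 12.15
ee_pos: [0.6585, 0.2154, 0.0492]
tcp_rot: [-180.0, 0.0, 92.2]
wrist_force: [-0.4, -0.7, -0.2]
opening: 0.0118
grasp_force: 0.0
```

```bash
python3 -c "
from h import *
snap('pics/c4.png')"
```

```text
(no output)
```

View pics/c4.png

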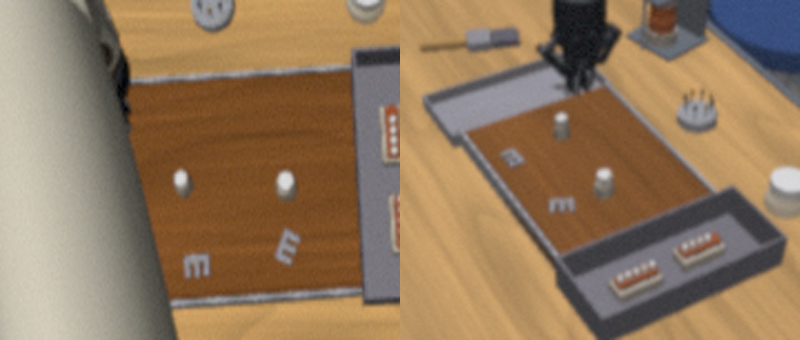

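Both buttons are off the board, with the dies and runners untouched. Next, the left runner.

Call:
{"op": "servo_tool", "data": {
  "rows": [
    {"offset": [0,0,-0.4],"yaw": 0,"claw": 0.86},
    {"offset": [0,0,-0.7],"yaw": 0,"claw": 0.86},
    {"offset": [0,0,-0.7],"yaw": 0,"claw": 0.86},
    {"offset": [-0.33,-0.39,-0.7],"yaw": 0,"claw": 0.86},
    {"offset": [-0.66,-0.78,-0.7],"yaw": 0,"claw": 0.86}
  ]
}}

```text
time: 12.88
ee_pos: [0.5818, 0.1452, 0.1175]
tcp_rot: [-179.9, 0.0, 92.2]
wrist_force: [-0.3, -0.5, -0.1]
opening: 0.0121
grasp_force: 0.0
```

Call:
{"op": "servo_tool", "data": {
  "rows": [
    {"offset": [-0.33,-0.39,0],"yaw": 0,"claw": 0.86},
    {"offset": [-0.66,-0.78,0],"yaw": 0,"claw": 0.86},
    {"offset": [-0.66,-0.78,0],"yaw": 0,"claw": 0.86},
    {"offset": [-0.66,-0.78,0],"yaw": 0,"claw": 0.86},
    {"offset": [-0.66,-0.78,0.3],"yaw": 0,"claw": 0.86},
    {"offset": [-0.66,-0.78,0.55],"yaw": 0,"claw": 0.86},
    {"offset": [-0.66,-0.78,0.7],"yaw": 0,"claw": 0.86},
    {"offset": [-0.66,-0.78,0.7],"yaw": 0,"claw": 0.86}
  ]
}}

```text
time: 13.88
ee_pos: [0.5082, 0.0778, 0.0492]
tcp_rot: [180.0, -0.0, 92.2]
wrist_force: [-0.2, -0.3, 0.3]
opening: 0.0122
grasp_force: 0.0
```

```bash
python3 -c "
from h import *
snap('pics/c5.png')"
```

```text
(no output)
```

View pics/c5.png

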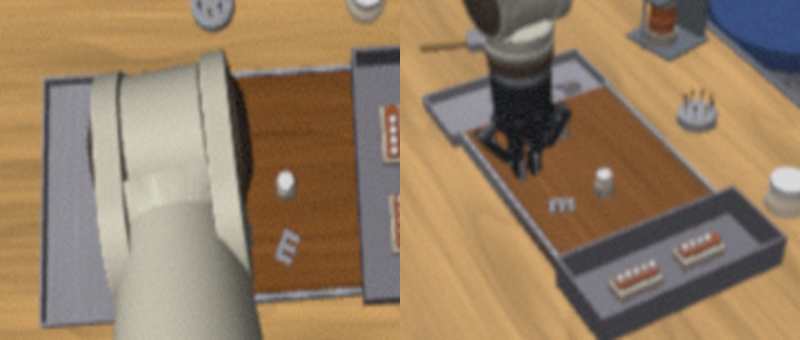

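The fingers sit behind the left runner and both dies stand. Sweep.

Call:
{"op": "servo_tool", "data": {
  "rows": [
    {"offset": [0.06,0,0],"yaw": 0,"claw": 0.86},
    {"offset": [0.12,0,0],"yaw": 0,"claw": 0.86},
    {"offset": [0.18,0,0],"yaw": 0,"claw": 0.86},
    {"offset": [0.24,0,0],"yaw": 0,"claw": 0.86},
    {"offset": [0.3,0,0],"yaw": 0,"claw": 0.86},
    {"offset": [0.36,0,0],"yaw": 0,"claw": 0.86},
    {"offset": [0.42,0,0],"yaw": 0,"claw": 0.86},
    {"offset": [0.48,0,0],"yaw": 0,"claw": 0.86},
    {"offset": [0.56,0,0],"yaw": 0,"claw": 0.86},
    {"offset": [0.64,0,0],"yaw": 0,"claw": 0.86},
    {"offset": [0.72,0,0],"yaw": 0,"claw": 0.86},
    {"offset": [0.8,0,0],"yaw": 0,"claw": 0.86}
  ]
}}

```text
time: 15.48
ee_pos: [0.5046, 0.1578, 0.0493]
tcp_rot: [-180.0, 0.0, 92.2]
wrist_force: [0.4, 0.1, 0.4]
opening: 0.0118
grasp_force: 0.1
```

Call:
{"op": "servo_tool", "data": {
  "rows": [
    {"offset": [0.08,0,0],"yaw": 0,"claw": 0.86},
    {"offset": [0.16,0,0],"yaw": 0,"claw": 0.86},
    {"offset": [0.24,0,0],"yaw": 0,"claw": 0.86},
    {"offset": [0.32,0,0],"yaw": 0,"claw": 0.86},
    {"offset": [0.4,0,0],"yaw": 0,"claw": 0.86},
    {"offset": [0.48,0,0],"yaw": 0,"claw": 0.86},
    {"offset": [0.54,0,0],"yaw": 0,"claw": 0.86},
    {"offset": [0.54,0,0],"yaw": 0,"claw": 0.86}
  ]
}}

```text
time: 16.48
ee_pos: [0.5025, 0.2116, 0.0493]
tcp_rot: [-180.0, 0.0, 92.2]
wrist_force: [-0.5, -0.9, -1.1]
opening: 0.0123
grasp_force: 0.0
```

```bash
python3 -c "
from h import *
snap('pics/c6.png')"
```

```text
(no output)
```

View pics/c6.png

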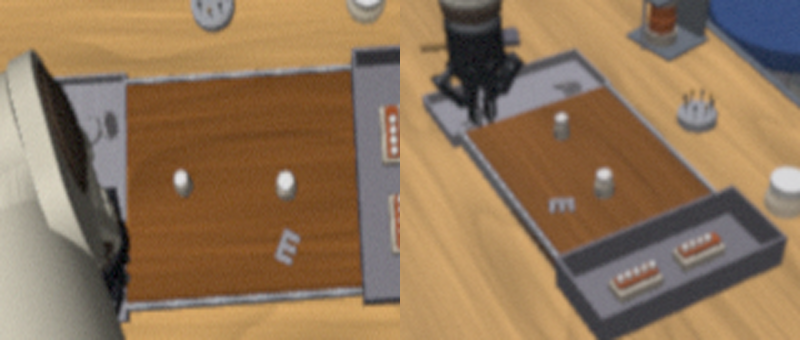

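The left runner is off the board too; both buttons are visible in the tray around (108,125). Last, the right runner.

Call:
{"op": "servo_tool", "data": {
  "rows": [
    {"offset": [0,0,-0.4],"yaw": 0,"claw": 0.86},
    {"offset": [0,0,-0.7],"yaw": 0,"claw": 0.86},
    {"offset": [0,0,-0.7],"yaw": 0,"claw": 0.86},
    {"offset": [-0.43,0.06,-0.7],"yaw": 0,"claw": 0.86},
    {"offset": [-0.86,0.12,-0.7],"yaw": 0,"claw": 0.86}
  ]
}}

```text
time: 17.2
ee_pos: [0.5176, 0.1247, 0.1184]
tcp_rot: [-179.9, 0.0, 92.2]
wrist_force: [0.1, 1.4, 0.6]
opening: 0.012
grasp_force: 0.0
```

Call:
{"op": "servo_tool", "data": {
  "rows": [
    {"offset": [-0.43,0,0],"yaw": 0,"claw": 0.86},
    {"offset": [-0.85,0,0],"yaw": 0,"claw": 0.86}
  ]
}}

```text
time: 17.45
ee_pos: [0.5206, 0.0392, 0.1183]
tcp_rot: [-179.9, 0.0, 92.2]
wrist_force: [0.5, 0.7, 0.4]
opening: 0.0122
grasp_force: 0.0
```

Call:
{"op": "servo_tool", "data": {
  "rows": [
    {"offset": [-0.43,0,0],"yaw": 0,"claw": 0.86},
    {"offset": [-0.84,0,0],"yaw": 0,"claw": 0.86},
    {"offset": [-0.84,0,0],"yaw": 0,"claw": 0.86},
    {"offset": [-0.84,0,0],"yaw": 0,"claw": 0.86},
    {"offset": [-0.84,0,0.3],"yaw": 0,"claw": 0.86},
    {"offset": [-0.84,0,0.55],"yaw": 0,"claw": 0.86},
    {"offset": [-0.84,0,0.7],"yaw": 0,"claw": 0.86},
    {"offset": [-0.84,0,0.7],"yaw": 0,"claw": 0.86}
  ]
}}

```text
time: 18.45
ee_pos: [0.5242, -0.0424, 0.0494]
tcp_rot: [180.0, -0.0, 92.2]
wrist_force: [0.7, 0.4, 0.2]
opening: 0.012
grasp_force: 0.0
```

Call:
{"op": "servo_tool", "data": {
  "rows": [
    {"offset": [0.06,0,0],"yaw": 0,"claw": 0.86},
    {"offset": [0.12,0,0],"yaw": 0,"claw": 0.86},
    {"offset": [0.18,0,0],"yaw": 0,"claw": 0.86},
    {"offset": [0.24,0,0],"yaw": 0,"claw": 0.86},
    {"offset": [0.3,0,0],"yaw": 0,"claw": 0.86},
    {"offset": [0.36,0,0],"yaw": 0,"claw": 0.86},
    {"offset": [0.42,0,0],"yaw": 0,"claw": 0.86},
    {"offset": [0.48,0,0],"yaw": 0,"claw": 0.86},
    {"offset": [0.54,0,0],"yaw": 0,"claw": 0.86},
    {"offset": [0.6,0,0],"yaw": 0,"claw": 0.86},
    {"offset": [0.66,0,0],"yaw": 0,"claw": 0.86}
  ]
}}

```text
time: 19.82
ee_pos: [0.5217, 0.0232, 0.0493]
tcp_rot: [-180.0, -0.0, 92.2]
wrist_force: [0.5, -0.7, 0.6]
opening: 0.0117
grasp_force: 0.1
```

```bash
python3 -c "
from h import *
snap('pics/c7.png')"
```

```text
(no output)
```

View pics/c7.png

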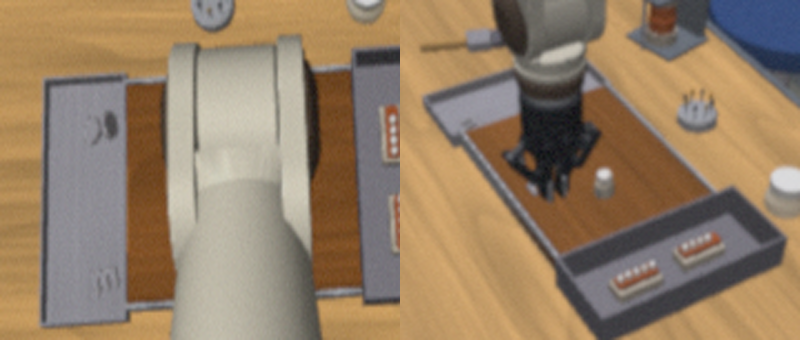

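Three offcuts are in the tray (two buttons at (103,127), runner at (105,282)), and the last runner is ahead of the fingers at (535,188). I continue the sweep.

Call:
{"op": "servo_tool", "data": {
  "rows": [
    {"offset": [0.08,0,0],"yaw": 0,"claw": 0.86},
    {"offset": [0.16,0,0],"yaw": 0,"claw": 0.86},
    {"offset": [0.24,0,0],"yaw": 0,"claw": 0.86},
    {"offset": [0.32,0,0],"yaw": 0,"claw": 0.86},
    {"offset": [0.4,0,0],"yaw": 0,"claw": 0.86},
    {"offset": [0.48,0,0],"yaw": 0,"claw": 0.86},
    {"offset": [0.56,0,0],"yaw": 0,"claw": 0.86},
    {"offset": [0.64,0,0],"yaw": 0,"claw": 0.86},
    {"offset": [0.72,0,0],"yaw": 0,"claw": 0.86},
    {"offset": [0.8,0,0],"yaw": 0,"claw": 0.86},
    {"offset": [0.88,0,0],"yaw": 0,"claw": 0.86},
    {"offset": [0.96,0,0],"yaw": 0,"claw": 0.86}
  ]
}}

```text
time: 21.42
ee_pos: [0.5181, 0.1192, 0.0493]
tcp_rot: [180.0, -0.0, 92.2]
wrist_force: [0.5, -0.0, -0.7]
opening: 0.0115
grasp_force: 0.1
```

Call:
{"op": "servo_tool", "data": {
  "rows": [
    {"offset": [0.08,0,0],"yaw": 0,"claw": 0.86},
    {"offset": [0.16,0,0],"yaw": 0,"claw": 0.86},
    {"offset": [0.24,0,0],"yaw": 0,"claw": 0.86},
    {"offset": [0.32,0,0],"yaw": 0,"claw": 0.86},
    {"offset": [0.4,0,0],"yaw": 0,"claw": 0.86},
    {"offset": [0.48,0,0],"yaw": 0,"claw": 0.86},
    {"offset": [0.56,0,0],"yaw": 0,"claw": 0.86},
    {"offset": [0.64,0,0],"yaw": 0,"claw": 0.86},
    {"offset": [0.72,0,0],"yaw": 0,"claw": 0.86},
    {"offset": [0.8,0,0],"yaw": 0,"claw": 0.86},
    {"offset": [0.92,0,0],"yaw": 0,"claw": 0.86},
    {"offset": [0.92,0,0],"yaw": 0,"claw": 0.86}
  ]
}}

```text
time: 22.92
ee_pos: [0.5145, 0.2115, 0.0492]
tcp_rot: [180.0, -0.0, 92.2]
wrist_force: [-0.4, -0.4, -0.5]
opening: 0.0122
grasp_force: 0.0
```

Call:
{"op": "servo_tool", "data": {
  "rows": [
    {"offset": [0,0,-0.4],"yaw": 0,"claw": 0.86},
    {"offset": [0,0,-0.9],"yaw": 0,"claw": 0.86},
    {"offset": [0,0,-0.9],"yaw": 0,"claw": 0.86},
    {"offset": [0.4,-0.4,-0.9],"yaw": 0,"claw": 0.86},
    {"offset": [0.9,-0.8,-0.9],"yaw": 0,"claw": 0.86}
  ]
}}

```text
time: 23.55
ee_pos: [0.4315, 0.2964, 0.1386]
tcp_rot: [-180.0, 0.0, 92.0]
wrist_force: [0.1, 1.5, 0.9]
opening: 0.0115
grasp_force: 0.0
```

Call:
{"op": "servo_tool", "data": {
  "rows": [
    {"offset": [0.4,-0.4,0],"yaw": 0,"claw": 0.86},
    {"offset": [0.9,-0.8,0],"yaw": 0,"claw": 0.86},
    {"offset": [0.9,-0.8,0],"yaw": 0,"claw": 0.86},
    {"offset": [0.9,-0.8,0],"yaw": 0,"claw": 0.86}
  ]
}}

```text
time: 24.05
ee_pos: [0.3487, 0.3832, 0.1387]
tcp_rot: [-180.0, 0.0, 92.2]
wrist_force: [0.4, -0.3, -0.2]
opening: 0.0117
grasp_force: 0.0
```

```bash
python3 -c "
from h import *
snap('pics/c8.png')
for n in('top','side'):
    p,_=camera(n)
    for c,s in blobs(n,p)[1]: print(n,c.round(1),s[4])"
```

```text
top [191.7 183.9] 71
top [238.2 185. ] 90
side [234.  151.3] 82
side [251.2 174.9] 107
```

View pics/c8.png

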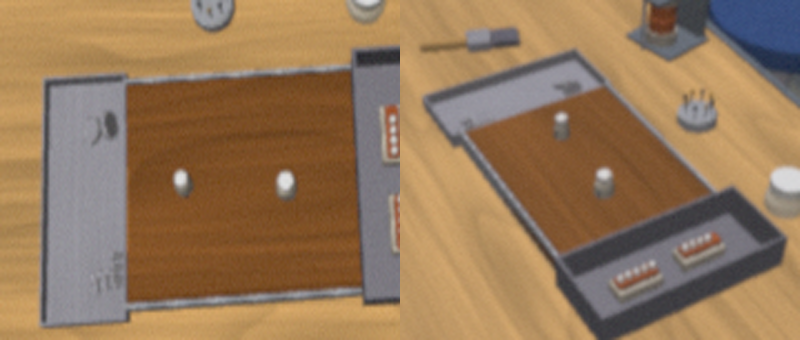

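The board is clear and both dies are at their original pixels. The offcuts lie in the tray around (105,127) and (108,272). I'll check by depth that the ones near the board edge really are down inside it.

```bash
python3 - <<'E'
from h import *
c=camera_info("top");d=np.mean([camera("top")[1] for _ in range(6)],0)
M=c["cam_to_world"];v,u=np.mgrid[:384,:512]
P=np.stack([(u-c["cx"])/c["fx"]*d,-(v-c["cy"])/c["fy"]*d,-d],-1)@M[:3,:3].T+M[:3,3]
np.set_printoptions(linewidth=200)
print("runner heights mm, cols 146-170\n",(P[204:226:1,146:171,2]*1e3).round().astype(int))
print("button\n",(P[156:174,146:171,2]*1e3).round().astype(int))
E
```

```text
runner heights mm, cols 146-170
 [[  3   4   4   4   3   4   3   3   3   3   3   4   3   2   5   3   3   3   6   2  25  26  27  26  27]
 [  2   3 187   4   2   4   3   4   3   3   3   3   5   4   4   4   3   3   5   3  23  26  29  27  27]
 [  4   2   2   3   4   4 187   2   3   4   3   2   2   4   3   4   4   4   4   4  26 207  25  26  27]
 [  4   3   4   3   3   4   2   4   4   4   2   3   4   3   5   4   2   2   5   3  24  26  26  25  27]
 [  4   6   4   3   4   5   3   2   4   3   3   4   3   3   4   4   5   3 186   3  25  26  26  27  26]
 [  3   3   3   5   5   4   4   4   4   3   3   4   3   4 199  20  19  15  13  10  25  25  26  27  27]
 [  3   2   2   3   2   2   4   3   4   4   4   4   5  20  22  20  19  16  14  13  24  26  26  25  25]
 [  3   2   4   5   2   3   3   4   4   3   4   3   5   2  17  17  17  16  13  12  25  26  26  27  28]
 [  4   3   4   4   6   5   2   3   3   4   4   3   2   3   4   4   1   3  10  13  25 205  28  27  26]
 [  3   4   3   5   5   4   6   3   5   4   4 187   3   4  21  20  18  15  13  11  23  28  28  25  26]
 [  3   2   2   4   3   4   4   4   4
[... 2362 characters left out ...]
  19  22  26  23  19   3  25 204  21  18  15  11   6   3   4  23  26  27  27  26]
 [  4   4  11  13  16  21 201  23  21   4   2   4  21  21  19  15   4   4   4   2  23  26  26  26  25]
 [  3   4   5  13  17  19  21  21  18   5   3   3   4   4   4   3   4   5   4   2  26  26  26  26  27]
 [  3   4   4  13  16  17  19  14   4   4   3   4   5   3   3   3   4   4   4   4  23  26  26  25  27]
 [  4   3   3   4   5   3   3   5   3   4   3   3   3   5   3 186   5   4   3   3  25  27  27  26  26]
 [  3   3   3   3   3   4   2   3   4   4   4   5   5   4   3   3   3   3   3   3  25  26  25  28  27]
 [  4   4   3   2   4   3   3   4   3   2   3   2   5   3   5   4   3   6 186   3  24  27  28  27  27]]
```

```bash
python3 -c "
from workcell import *
print(job_done())"
```

```text
the job is handed in; nothing more can be done
None
```

I swept all four offcuts into the scrap tray by pushing only, in about 24 s, and handed the job in; both dies stand where they were, and I saw nothing else on the bench disturbed.

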